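Bed the new front glass of a microscope screen with a press tool

TASK

The new glass of the microscope's screen is tucked under the bezel at the top but still stands proud below: take the round-handled press tool from its stand and run its sprung nib gently and slowly, about 3 cm a second, along the black border of the glass, from the top of the left side down, along the lower side (the one with the keys) and up to the top of the right side, so that the glass beds fully home. Keep the nib pressed in but off the picture area, then hang the tool back upright in its fork and leave everything else where it is.

Things in the scene. Friction and masses are not known exactly. Their poses are not given: they have to be found in the camera images.
- press_handle (a point): Press tool, a loose hand tool hanging upright in one of the stand's forks; grasp here. Round black handle, 22 mm across, 75 mm long, two bright rings, domed top. This point is on the tool's axis, 37 mm above the handle's lower end, 38 mm below its top, 42 mm above the underside of the collar it hangs by, 108 mm above the nib's tip. z runs up the tool.
- press_tool: The press tool as a whole, about 80 g: handle, below it a steel collar 28 mm across and 5 mm thick that rests on the fork, a steel shank 10 mm across and 50 mm long, then the white ball nib. Origin: lower end of the shank; z up the tool.
- nib_tip (a point): Lowest point of the press tool's white ball nib, 8 mm across, which slides along the tool's axis on a spring; 16 mm below the shank's end when the spring is out.
- nib (a joint): How far the sprung nib is pushed into the shank, m: 0 = out, 0.009 = bottomed. About 1.1 N starts it moving, plus 0.22 N per mm; 3 N at the bottom.
- pry_handle (a point): Pry tool hanging in the other fork, not needed: same length and collar, but a square black handle 20 x 20 mm without rings and a flat steel blade. The point is the middle of its handle.
- stand: Tool stand, fixed: dark steel base 100 x 200 mm, two posts, and on them a grey plate 6 mm thick, upper face 106 mm above the table, with two open forks (slots 14 mm wide, 60 mm long, 90 mm apart). Nothing stands above the plate but the tools. Origin: on the table under its middle. The slots run along x and open to -x (the robot's side); y runs along the row of forks.
- fork_a (a point): Hanging place in the fork at the stand's +y end, on the plate's upper face, 11 mm in front of the slot's closed end: a hung tool's axis passes here, and the underside of its collar lies at this height.
- fork_b (a point): The same in the fork at the stand's -y end.
- screen: The microscope's screen, fixed, face up in a grey foam cradle 176 x 226 mm. Dark grey housing 148 x 196 mm, bezel face 51.5 mm above the table, 1.5 mm above the glass when that is home. Its lower side, a wide strip with five round flat keys, looks to -x of this frame (the robot's side); left = +y, right = -y. Origin: on the table under the middle of the glass.
- glass (a joint): Tilt (rad) of the new front glass, 170 x 108 x 3 mm, about its upper side, which is tucked under the bezel's lip: 0 = home (face 50 mm above the table), 0.03 = lower edge 3 mm proud. Adhesive holds it where it is; it sinks when pressed: 0.5 N at the lower edge, more nearer the upper side. Black border 11 mm wide round a grey-blue picture area of 86 x 148 mm.
- edge_start (a point): Start of the path, at the upper end of the left side, on the face of the glass, on the middle line of the black border (5.5 mm from the glass's edges), 18 mm from the tucked upper edge. Moves with the glass. The path then runs straight to corner_left, straight on to corner_right and straight to edge_end.
- corner_left (a point): Lower left corner of the path, on the face of the glass, on the middle line of the black border (5.5 mm from the glass's edges), 86 mm from edge_start.
- corner_right (a point): Lower right corner of the path, on the face of the glass, on the middle line of the black border (5.5 mm from the glass's edges), 159 mm from corner_left.
- edge_end (a point): End of the path, at the upper end of the right side, on the face of the glass, on the middle line of the black border (5.5 mm from the glass's edges), 86 mm from corner_right and 18 mm from the tucked upper edge.
- tumbler: Bystander: white drinking tumbler with a grey band, 86 mm wide, 164 mm tall; origin under it.
- screw_dish: Bystander: small steel dish, 60 mm wide, 20 mm tall; origin under it.
- objective: Bystander: loose microscope objective standing on its thread, 29 mm wide, 45 mm tall; origin under it.
- screwdriver: Bystander: screwdriver, 170 mm long, lying on the table; origin under it.
- oil_bottle: Bystander: small amber dropper bottle, 34 mm wide, 75 mm tall; origin under it.
- tape_roll: Bystander: roll of tape lying flat, 72 mm wide, 16 mm tall; origin under it.
- slide_box: Bystander: flat grey slide box, 175 x 85 x 30 mm; origin under it.

How it is judged:
On the way, in this order (a step that is already met when the one before it is completed fails the run):
1. the nib is pressed on the glass border at the upper end of the left side (within 6 mm of the middle line of the border; 8 mm at the corners and ends) (horizontal distance between nib_tip and edge_start below 0.008 m and value of joint nib above 0.001 m and contact force between press_tool and screen above 0.3 N).
2. the nib is pressed on the glass border half-way down the left side (within 6 mm of the middle line of the border; 8 mm at the corners and ends) (x of nib_tip in the frame of screen between -0.012 and 0 m and y of nib_tip in the frame of screen between 0.0735 and 0.0855 m and value of joint nib above 0.001 m and contact force between press_tool and screen above 0.3 N).
3. the nib is pressed on the glass border at the lower left corner (within 6 mm of the middle line of the border; 8 mm at the corners and ends) (horizontal distance between nib_tip and corner_left below 0.008 m and value of joint nib above 0.001 m and contact force between press_tool and screen above 0.3 N).
4. the nib is pressed on the glass border a quarter of the way along the lower side (within 6 mm of the middle line of the border; 8 mm at the corners and ends) (x of nib_tip in the frame of screen between -0.055 and -0.043 m and y of nib_tip in the frame of screen between 0.03375 and 0.04575 m and value of joint nib above 0.001 m and contact force between press_tool and screen above 0.3 N).
5. the nib is pressed on the glass border in the middle of the lower side (within 6 mm of the middle line of the border; 8 mm at the corners and ends) (x of nib_tip in the frame of screen between -0.055 and -0.043 m and y of nib_tip in the frame of screen between -0.006 and 0.006 m and value of joint nib above 0.001 m and contact force between press_tool and screen above 0.3 N).
6. the nib is pressed on the glass border three quarters of the way along the lower side (within 6 mm of the middle line of the border; 8 mm at the corners and ends) (x of nib_tip in the frame of screen between -0.055 and -0.043 m and y of nib_tip in the frame of screen between -0.04575 and -0.03375 m and value of joint nib above 0.001 m and contact force between press_tool and screen above 0.3 N).
7. the nib is pressed on the glass border at the lower right corner (within 6 mm of the middle line of the border; 8 mm at the corners and ends) (horizontal distance between nib_tip and corner_right below 0.008 m and value of joint nib above 0.001 m and contact force between press_tool and screen above 0.3 N).
8. the nib is pressed on the glass border half-way up the right side (within 6 mm of the middle line of the border; 8 mm at the corners and ends) (x of nib_tip in the frame of screen between -0.012 and 0 m and y of nib_tip in the frame of screen between -0.0855 and -0.0735 m and value of joint nib above 0.001 m and contact force between press_tool and screen above 0.3 N).
9. the nib is pressed on the glass border at the upper end of the right side (within 6 mm of the middle line of the border; 8 mm at the corners and ends) (horizontal distance between nib_tip and edge_end below 0.008 m and value of joint nib above 0.001 m and contact force between press_tool and screen above 0.3 N).
At the end, for the whole second after the job is handed in: The glass is home (angle under 0.008 rad, lower edge less than 0.9 mm proud) and the press tool hangs at rest and upright (within 0.1 rad) in a fork of the stand, its axis in the slot (not more than 30 mm in front of the hanging place) and its collar down on the plate (within 3 mm) (value of joint glass below 0.008 rad and ((x of press_handle in the frame of fork_a between -0.03 and 0.012 m and y of press_handle in the frame of fork_a between -0.007 and 0.007 m and z of press_handle in the frame of fork_a between 0.039 and 0.045 m) or (x of press_handle in the frame of fork_b between -0.03 and 0.012 m and y of press_handle in the frame of fork_b between -0.007 and 0.007 m and z of press_handle in the frame of fork_b between 0.039 and 0.045 m)) and angle between press_handle's own z axis and vertical below 0.1 rad and linear speed of press_tool below 0.02 m/s); the robot touches nothing.
It fails at once if the pressed nib is moved along the border faster than 9 cm/s (not counted within 20 mm of the two ends, where it is set down and lifted off) (value of joint nib above 0.001 m and horizontal distance between nib_tip and edge_start above 0.02 m and horizontal distance between nib_tip and edge_end above 0.02 m and contact force between press_tool and screen above 0.3 N and linear speed of press_tool above 0.09 m/s).
It fails at once if the tool presses on the screen with more than 15 N (contact force between press_tool and screen above 15 N).
It fails at once if the tool touches the glass more than 3 mm inside the picture area (contact force between press_tool and screen above 0.3 N and x of nib_tip in the frame of screen between -0.04 and 0.04 m and y of nib_tip in the frame of screen between -0.071 and 0.071 m).
It fails at once if the robot itself touches the screen (contact force between any of the fingers, the arm and screen above 0.3 N).
It fails at once if another thing is shifted by more than 3 cm (distance of any of tumbler, screw_dish, objective, screwdriver, oil_bottle, tape_roll, slide_box, pry_handle from where it was at the start of the episode above 0.03 m).
It also fails if it takes over 67 s, if anything falls off the work surface, if the arm or the gripper's body presses on something with over 40 N, if the wrist force passes 120 N, or if a joint passes its speed limit or range.

ROBOT

A 7-joint arm with a two-finger parallel gripper is mounted at the origin on the work surface. World frame = base frame: x ahead of the robot, y to its left, z up, the work surface at z = 0. Lengths are in m, angles in rad, forces in N, time in s.
With the tool pointing down it reaches from about 0.35 to 0.9 m from the base axis. Payload 8.1 kg.
Tool frame: the origin (TCP) lies where the fingers leave the gripper's body, on its centre line; the fingertips stand 66 mm ahead of it and the grasp point (between the pads) lies 47 mm ahead of it (arm.tip_reach is the distance from the TCP to the fingertips, in m); z points along the fingers, y is the direction in which the jaws open and shut (so a half turn about z gives the same grasp; the last joint's range is limited). The gripper opens to 92 mm and grips with 3 to 60 N. Pads are 19 mm wide; open, the fingers measure 130 mm over their backs; the gripper's body (75 mm by 190 mm) begins 47 mm behind the grasp point.
Start: joints at [-1.208, 0.434, 0.025, 1.573, -0.012, 1.134, -0.075], TCP at [0.281, 0.558, 0.292] pointing down, gripper open.
Joint ranges: [-2.62, 2.62], [-0.44, 2.09], [-1.27, 1.32], [0.08, 2.57], [-1.32, 4.46], [0.12, 2], [-2.74, 2.74]. Speed limits (rad/s): [2.22, 2.22, 3.01, 3.01, 3.14, 3.14, 3.14].

INTERFACE

Orientations are given as a rotation vector (axis times angle).
In Python, from cell import arm gives the robot as it stands.
- The arm moves only by the tool carry_out, never from a script. Its argument "plan" is a list of rows, each a list of 5 numbers: the shift along the world's x, y, z in cm, then the turn about the world's z in rad, then the finger opening in cm, from 0 to 9.18. In form: [[tx, ty, tz, spin, fingers], ...]. A call has 1 to 20 rows; each row is the pose to reach, as a shift and turn from the pose measured when the call began; what a row does not reach only later rows make up. A row lasts 1/10 s, in which the tool goes at most 50 mm and 8.59 degrees, less where a joint would pass 70% of its speed; a pose out of reach is approached as far as the arm can. A call with a gripper value outside its range is refused whole. The fingers move at their own pace and stop on an object; "squeeze" is the grip in N (left out, the last holds). Time passes only in rows, so rows that repeat a pose let the fingers close. It gives the time, the measured TCP pose, the force and the opening at its end, in the units of the state.
- arm.observe(): the state, without advancing time (a new reading comes with each control period).
- arm.get_image(name): name is "scene" or "side" or "wrist"; returns (picture, depth): 480x640x3 uint8, red, green, blue; 480x640 float32, m along the optical axis (not along the pixel's ray), 0 where there is no reading.
- arm.get_calibration(name): a dict with "intrinsics" (3x3 intrinsics, pixels), "D" ([k1, k2, p1, p2, k3] as OpenCV has them; the pictures are not rectified), "rvec" (rotation vector, rad) and "tvec" (3), from world to camera coordinates, as OpenCV has them; the wrist camera has in their place "tool_from_camera" (4x4, takes a point from camera to tool coordinates, whose origin is the TCP and whose axes are the flange's). Camera axes: x right, y down, z forward; pixel columns grow to the right and rows downward; lengths in m; the calibration is good to about 2 mm. A picture is of the moment at which its call begins: read the wrist's pose just before it. get_calibration takes no time and is no camera call.
- arm.sign_off(): hands the job in, once; it reports no verdict.
The state is a dict: "clock": time; "joints": joint angles; "dq": joint speeds; "joint_efforts": joint torques, N m; "position": TCP position; "ee_rot": TCP orientation; "force": force on the tool from outside, world axes, zero at the start; "ft_torque": the same for the moment, N m; "width": opening from 0.0 (shut) to 1.0 (fully open).
Only numpy, scipy, OpenCV 4.12 (cv2) and the standard library are available. Lean on these libraries where they do the work, as an engineer would, in place of code of your own. Each camera call takes 0.05 s, during which the arm holds its last target. There are 200 camera calls.

## Working session

There is one attempt and no reset: what is moved stays moved. The work goes in short steps, Python scripts to look and compute and a tool call to move; the robot and the scene stay as the last step left them, time stands still between calls to the robot, and variables do not carry over. Pictures are saved under pics/ and viewed, about 8 in all and at most 12, crops included, and the job is handed in when it is done.

Besides the shell and the picture viewer there is one more tool, called after ">>>" as name(argument=value, ...) on one line, values as JSON. carry_out: Moves the arm, as the interface text tells. Its arguments: {"type":"object","properties":{"plan":{"type":"array"},"squeeze":{"type":"number"}},"required":["plan"]}

```bash
mkdir -p pics
cat > h.py <<'E'
import numpy as np, cv2
from cell import arm
def cap(n):
    s=arm.observe(); im,d=arm.get_image(n); c=arm.get_calibration(n)
    K=np.array(c["intrinsics"],float); D=np.array(c["D"],float)
    if n=="wrist":
        T=np.eye(4); T[:3,:3]=cv2.Rodrigues(np.array(s["ee_rot"],float))[0]; T[:3,3]=s["position"]
        W=T@np.array(c["tool_from_camera"])
    else:
        M=np.eye(4); M[:3,:3]=cv2.Rodrigues(np.array(c["rvec"],float))[0]; M[:3,3]=np.ravel(c["tvec"]); W=np.linalg.inv(M)
    return im,d,K,D,W
def cloud(d,K,D,W):
    h,w=d.shape; uv=np.mgrid[0:h,0:w][::-1].reshape(2,-1).T.astype(np.float64)
    n=cv2.undistortPoints(uv[:,None],K,D)[:,0]
    P=np.c_[n,np.ones(len(n))]*d.reshape(-1,1)
    return (P@W[:3,:3].T+W[:3,3]).reshape(h,w,3)
def save(n,im): cv2.imwrite("pics/"+n,im[:,:,::-1])
E
python3 - <<'E'
from h import *
s=arm.observe(); print(s)
for n in("scene","side"):
    im,d,K,D,W=cap(n); save(n+"0.png",im); np.savez(n+"0.npz",im=im,d=d,K=K,D=D,W=W); print(n,W[:3,3],W[:3,2])
E
```

```text
{'clock': 0.0, 'joints': array([-1.20755316,  0.43522428,  0.02497362,  1.57411337, -0.01157359,
        1.13403013, -0.07506763]), 'dq': array([ 0.00064807, -0.00021434, -0.0004219 ,  0.00089404,  0.00241316,
       -0.00083287, -0.00033439]), 'joint_efforts': array([-4.83200729e-04, -6.67857814e+01,  9.84119475e-01, -3.14453673e+01,
       -6.06610486e-02,  4.28656884e-02,  1.43563775e-04]), 'position': array([0.28059456, 0.55799495, 0.29143783]), 'ee_rot': array([-7.25139283e-01, -3.05654488e+00,  2.54042203e-03]), 'force': array([-0.05144286,  0.08759399, -0.65621995]), 'ft_torque': array([ 0.02820868,  0.00853372, -0.03476372]), 'width': 0.9995135378653571}
scene [1.46742041 0.09209538 0.82547761] [-0.79870232 -0.08259864 -0.59603026]
side [ 0.21509368 -0.86890393  0.70482073] [ 0.30621122  0.78769514 -0.53457558]
```

View pics/scene0.png

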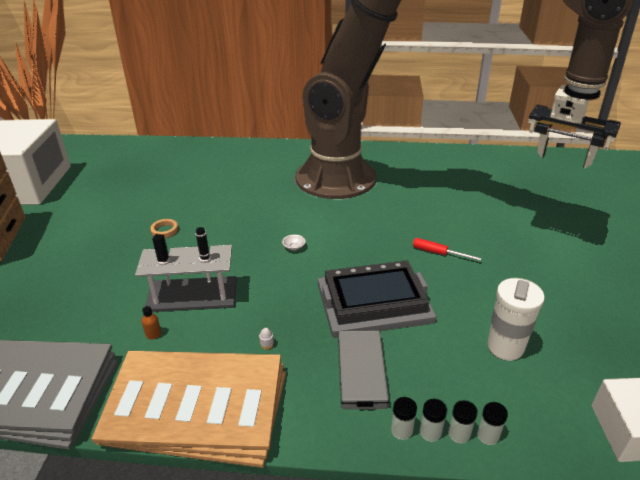

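View pics/side0.png

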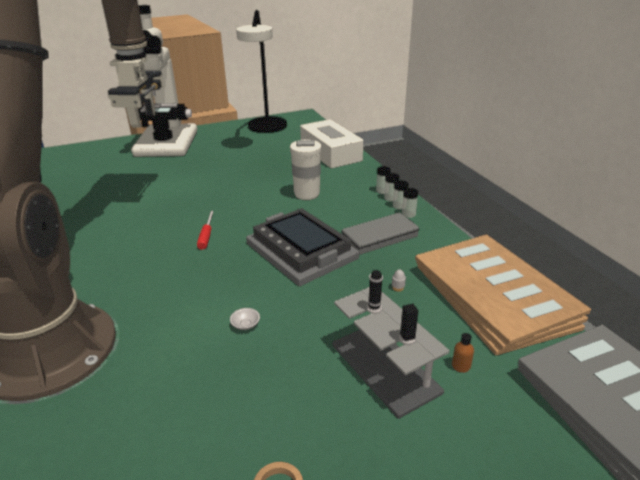

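The press tool (two rings, round) hangs in the +y fork: scene (202,244), side (375,292). The pry tool is at scene (161,249), side (409,325). The screen is at scene (376,290), with the tumbler at (515,320) and the screwdriver at (445,250).

Run:
```python
from h import *
for n in("scene","side"):
    z=np.load(n+"0.npz"); im=z['im']; C=cloud(z['d'],z['K'],z['D'],z['W']); ok=z['d']>0
    print(n)
    boxes={"stand":dict(scene=(130,220,245,310),side=(330,265,450,415))[n],"screen":dict(scene=(315,258,440,335),side=(245,205,360,280))[n]}
    u0,v0,u1,v1=boxes["stand"]; P=C[v0:v1,u0:u1][ok[v0:v1,u0:u1]]
    pl=P[(P[:,2]>.098)&(P[:,2]<.112)]
    print(" plate",len(pl),np.median(pl[:,2]),cv2.minAreaRect(pl[:,:2].astype(np.float32)))
    h=P[(P[:,2]>.12)&(P[:,2]<.21)]
    print(" tops",P[:,2].max())
    from scipy.cluster.vq import kmeans2
    for y0 in range(1):
        c,l=kmeans2(h[:,:2],2,seed=1,minit='++')
        for k in(0,1):
            q=h[l==k]; print("  cl",len(q),c[k],q.min(0),q.max(0))
            for a in(.135,.15,.165): 
                r=q[abs(q[:,2]-a)<.006]; 
                if len(r): print("   z",a,r[:,:2].mean(0),r[:,:2].min(0),r[:,:2].max(0))
    u0,v0,u1,v1=boxes["screen"]; P=C[v0:v1,u0:u1][ok[v0:v1,u0:u1]]
    for a,b in((.046,.058),(.02,.06)):
        q=P[(P[:,2]>a)&(P[:,2]<b)]; print(" screen",a,len(q),cv2.minAreaRect(q[:,:2].astype(np.float32)),np.percentile(q[:,2],[5,50,95]))
# picture-crop of screen
im=np.load("scene0.npz")['im'][255:335,310:445]; a=cv2.resize(im,None,fx=5,fy=5,interpolation=2)
b=cv2.resize(np.load("side0.npz")['im'][200:282,240:365],None,fx=5,fy=5,interpolation=2)
save("crop_scene.png",a); save("crop_side.png",b)
```

```text
scene
 plate 2129 0.10744826801334051 ((0.5675057768821716, -0.29288250207901), (0.09586481750011444, 0.20162737369537354), 9.308316230773926)
 tops 0.1893349426384734
  cl 299 [ 0.57049091 -0.24534603] [ 0.556742   -0.25912581  0.12017957] [ 0.57814794 -0.23584216  0.18933494]
   z 0.135 [ 0.57160177 -0.24471154] [ 0.56150644 -0.25696206] [ 0.57814794 -0.23584216]
   z 0.15 [ 0.57145434 -0.24530507] [ 0.56171841 -0.25681132] [ 0.57768618 -0.23697362]
   z 0.165 [ 0.57123334 -0.24536234] [ 0.56112795 -0.25649854] [ 0.57669981 -0.23684156]
  cl 315 [ 0.58393592 -0.3331164 ] [ 0.56566188 -0.34664572  0.12014871] [ 0.59211023 -0.32381758  0.17745103]
   z 0.135 [ 0.58474916 -0.33287578] [ 0.56841859 -0.34642236] [ 0.59043974 -0.32434091]
   z 0.15 [ 0.5852746  -0.33290826] [ 0.57084287 -0.34664572] [ 0.59204108 -0.32388286]
   z 0.165 [ 0.58435951 -0.332535  ] [ 0.56706203 -0.34658024] [ 0.59211023 -0.32464041]
 screen 0.046 4411 ((0.5624810457229614, 0.12294238805770874), (0.15405090153217316, 0.2257111668586731), 14.871899604797363) [0.04949382 0.05323662 0.05598365]
 screen 0.02 6287
[... 685 characters left out ...]
44]
  cl 502 [ 0.57357005 -0.34095991] [ 0.56546415 -0.34757001  0.12003513] [ 0.58739141 -0.32505232  0.17422474]
   z 0.135 [ 0.57284832 -0.34246732] [ 0.56555797 -0.34744686] [ 0.58628731 -0.32741073]
   z 0.15 [ 0.57288062 -0.34173417] [ 0.56622894 -0.34732757] [ 0.58564866 -0.32670253]
   z 0.165 [ 0.57378355 -0.3403243 ] [ 0.5660973  -0.34738364] [ 0.58739141 -0.32505232]
 screen 0.046 2974 ((0.5590496063232422, 0.12394770979881287), (0.1508975327014923, 0.23072049021720886), 15.27000904083252) [0.04771235 0.05036462 0.05301176]
 screen 0.02 4460 ((0.5919156670570374, 0.13224312663078308), (0.24560654163360596, 0.23340778052806854), 15.98267650604248) [0.02123003 0.04927769 0.05263358]
```

Run:
```python
from h import *
c=arm.get_calibration("wrist"); print(np.round(c["tool_from_camera"],4),np.array(c["intrinsics"]).round(1).tolist(),c["D"])
T=np.array(c["tool_from_camera"])
for z in(.29,.33,.36):
    R=cv2.Rodrigues(np.array(arm.observe()["ee_rot"]))[0]; R=cv2.Rodrigues(np.array([0,0,np.radians(9.4-63.3)]))[0]@R
    A=R@T[:3,:3]; p=R@T[:3,3]; s=(.05-z-p[2])/A[2,2]; print(z,"axis hits offset from TCP",(p+s*A[:,2])[:2], A[:,2])
```

```text
[[ 8.00e-04 -9.62e-01 -2.73e-01  7.36e-02]
 [ 1.00e+00  9.00e-04 -1.00e-04  2.00e-04]
 [ 3.00e-04 -2.73e-01  9.62e-01 -9.40e-02]
 [ 0.00e+00  0.00e+00  0.00e+00  1.00e+00]] [[378.0, 0.0, 313.0], [0.0, 378.0, 236.8], [0.0, 0.0, 1.0]] [0.01294195 0.         0.         0.         0.        ]
0.29 axis hits offset from TCP [ 0.00332874 -0.02096878] [ 0.04321804 -0.26970624 -0.96197232]
0.33 axis hits offset from TCP [ 0.0051258 -0.0321835] [ 0.04321804 -0.26970624 -0.96197232]
0.36 axis hits offset from TCP [ 0.00647359 -0.04059454] [ 0.04321804 -0.26970624 -0.96197232]
```

>>> carry_out(plan=[[4,-5,1,-0.13,6],[8,-10,2,-0.26,6],[11,-14,2,-0.39,6],[14,-18,2,-0.52,6],[17,-22,2,-0.65,6],[20,-27,2,-0.78,6],[23,-32,2,-0.94,6],[26,-36,2,-0.94,6],[28.5,-40,2,-0.94,6],[28.5,-40,2,-0.94,6],[28.5,-40,2,-0.94,6],[28.5,-40,2,-0.94,6]], squeeze=40)

```text
clock: 1.3
position: [0.5658, 0.1569, 0.3111]
ee_rot: [-2.033, -2.393, 0.003]
force: [0.3, 1.2, 0.5]
width: 0.651
```

Run:
```python
from h import *
s=arm.observe(); print(s['clock'],s['position'],s['ee_rot'],s['joints'],abs(s['dq']).max(),s['force'])
im,d,K,D,W=cap("wrist"); save("w1.png",im); np.savez("w1.npz",im=im,d=d,K=K,D=D,W=W)
```

```text
1.3 [0.56578675 0.15692514 0.31111307] [-2.03347023 -2.39322196  0.00300133] [-0.63405185  0.36654191  0.37708275  1.66342363 -0.14550719  1.14161287
 -0.05653145] 0.0390051050407148 [0.33054407 1.18806773 0.54044285]
```

View pics/w1.png

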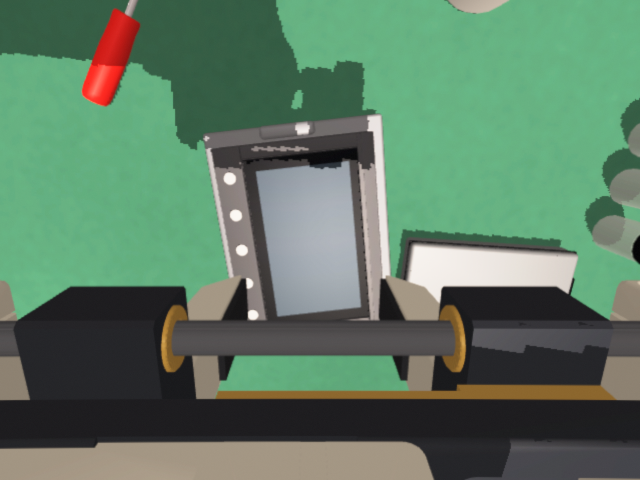

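The glass is in view: picture area corners at about (256,165), (350,160), (369,312), (275,318), with the keys on the left (robot side).

```bash
cat > seg.py <<'E'
from h import *
def screen(z):
    im,d,K,D,W=[z[k] for k in('im','d','K','D','W')]
    m=cv2.inRange(im.astype(np.uint8),(60,75,85),(190,200,210))
    hsv=cv2.cvtColor(im,cv2.COLOR_RGB2HSV); m&=cv2.inRange(hsv,(90,15,60),(125,255,255))
    n,l,st,_=cv2.connectedComponentsWithStats(m); 
    k=l[230,310]; print("seg",st[k]); q=np.argwhere(l==k)[:,::-1].astype(np.float64)
    v=cv2.undistortPoints(q[:,None],K,D)[:,0]; R=np.c_[v,np.ones(len(v))]@W[:3,:3].T
    return im,q,R,W[:3,3]
E
python3 - <<'E'
from seg import *
z=np.load("w1.npz"); im,q,R,o=screen(z)
for h in(.050,.0515,.053):
    P=o+R*((h-o[2])/R[:,2])[:,None]
    r=cv2.minAreaRect(P[:,:2].astype(np.float32)); print(h,r)
C=cloud(z['d'],z['K'],z['D'],z['W']); print("depth z on glass, left/mid/right",[np.median(C[200:280,u-3:u+4,2]).round(4) for u in(275,310,345)])
print("bezel right", np.median(C[200:280,373:378,2]), "table",np.median(C[60:90,40:70,2]))
ov=im.copy()
E
```

```text
seg [  256   161   105   156 12897]
0.05 ((0.5683921575546265, 0.12350273132324219), (0.0875779241323471, 0.15069127082824707), 15.650826454162598)
0.0515 ((0.5683322548866272, 0.12395192682743073), (0.08720798790454865, 0.15005475282669067), 15.650808334350586)
0.053 ((0.5682724714279175, 0.12440115213394165), (0.08683805912733078, 0.14941824972629547), 15.650793075561523)
depth z on glass, left/mid/right [np.float64(0.0545), np.float64(0.0535), np.float64(0.0524)]
bezel right 0.052854566280860577 table 0.0016316966952995282
```

>>> carry_out(plan=[[0,-5,0,0,6],[0,-10,0,0,6],[0,-15,0,0,6],[0,-20,0,0,6],[0,-25,0,0,6],[0,-30,0,0,6],[0,-34,0,0,6],[0,-37,0,0,6],[0,-37,0,0,6],[0,-37,0,0,6],[0,-37,0,0,6]])

```text
clock: 2.45
position: [0.5658, -0.2087, 0.3108]
ee_rot: [-2.025, -2.398, 0.001]
force: [0.1, 0.7, -0.5]
width: 0.653
```

Run:
```python
from h import *
s=arm.observe(); print(s['clock'],s['position'],s['ee_rot'],s['joints'],abs(s['dq']).max(),s['force'])
im,d,K,D,W=cap("wrist"); save("w2.png",im); np.savez("w2.npz",im=im,d=d,K=K,D=D,W=W)
C=cloud(d,K,D,W); P=C[d>0]
top=P[(P[:,2]>.14)&(P[:,2]<.2)&(abs(P[:,0]-.565)<.03)&(abs(P[:,1]+.25)<.03)]
print(len(top),top.min(0),top.max(0)) 
for a in(.15,.165,.18,.187):
    r=top[abs(top[:,2]-a)<.006]
    if len(r): print(a,len(r),r.min(0),r.max(0),r.mean(0))
pl=P[(P[:,2]>.1)&(P[:,2]<.114)&(abs(P[:,0]-.567)<.08)&(abs(P[:,1]+.29)<.13)]; print(np.median(pl[:,2]),cv2.minAreaRect(pl[:,:2].astype(np.float32)))
```

```text
2.45 [ 0.56577779 -0.20874845  0.31078474] [-2.02488991e+00 -2.39808707e+00  1.18861460e-03] [-0.07233543  0.40471331  0.48263803  1.62955351 -0.20092583  1.15998361
  0.62659814] 0.005174166104397347 [ 0.14350403  0.67231364 -0.46943362]
1409 [ 0.55218839 -0.25593379  0.14003092] [ 0.57480432 -0.23563458  0.1894303 ]
0.15 171 [ 0.55259997 -0.24772074  0.14401254] [ 0.57398245 -0.23603974  0.15576771] [ 0.56265639 -0.23904444  0.15011013]
0.165 209 [ 0.55254662 -0.24879047  0.15903645] [ 0.57386493 -0.23621033  0.17099281] [ 0.56285447 -0.2388336   0.16502409]
0.18 482 [ 0.55218839 -0.25593379  0.17480224] [ 0.57480432 -0.23563458  0.18599375] [ 0.56295567 -0.24183824  0.18034861]
0.187 586 [ 0.5543326  -0.25330076  0.18100968] [ 0.57264646 -0.23722216  0.1894303 ] [ 0.56325402 -0.24467419  0.18616375]
0.10751285520129672 ((0.5651503205299377, -0.2801274061203003), (0.0905999094247818, 0.17586065828800201), 9.44385051727295)
```

View pics/w2.png

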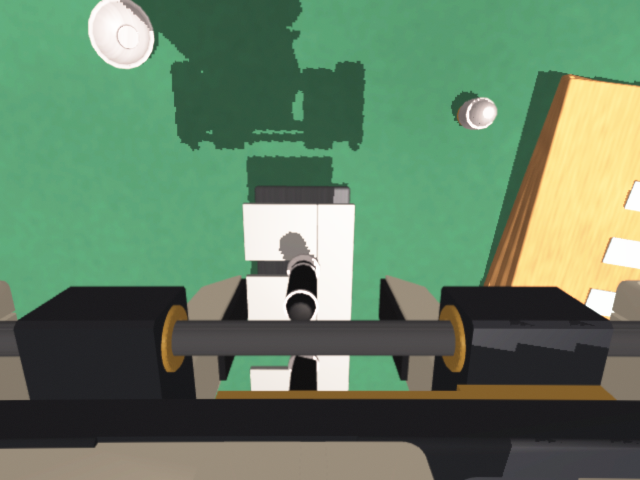

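>>> carry_out(plan=[[-0.2,-3.9,-3,0,6],[-0.2,-3.9,-6,0,6],[-0.2,-3.9,-9,0,6],[-0.2,-3.9,-11,0,6],[-0.2,-3.9,-11.6,0,6],[-0.2,-3.9,-11.6,0,6],[-0.2,-3.9,-11.6,0,6],[-0.2,-3.9,-11.6,0,4],[-0.2,-3.9,-11.6,0,2.5],[-0.2,-3.9,-11.6,0,1],[-0.2,-3.9,-11.6,0,1],[-0.2,-3.9,-11.6,0,1],[-0.2,-3.9,-11.6,0,1],[-0.2,-3.9,-11.6,0,1]], squeeze=40)

```text
clock: 3.9
position: [0.5638, -0.2479, 0.195]
ee_rot: [-2.025, -2.398, 0.001]
force: [0.6, 0.6, 1.7]
width: 0.23
```

Run:
```python
from h import *
s=arm.observe(); print(s['clock'],s['position'],s['ee_rot'],s['force'],s['width']*91.8)
im,d,K,D,W=cap("side"); save("s1.png",cv2.resize(im[240:440,290:470],None,fx=3,fy=3))
```

```text
3.9 [ 0.56382109 -0.24789171  0.19498599] [-2.02505646e+00 -2.39841986e+00  1.15348981e-03] [0.64646819 0.57986271 1.67587947] 21.08206339497888
```

View pics/s1.png

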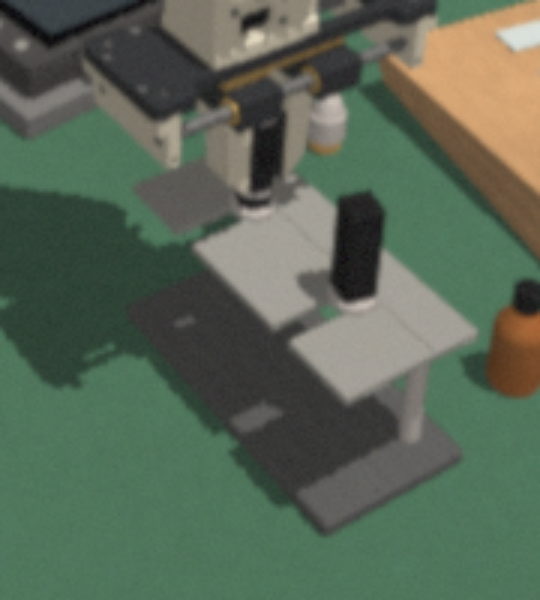

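The handle is held between the pads at 21 mm opening, with the tool still hanging. I'll lift it straight out and look at the nib.

>>> carry_out(plan=[[0,0,1,0,1],[0,0,3,0,1],[0,0,6,0,1],[0,0,9,0,1],[0,0,10,0,1],[0,4,10,0,1],[0,9,10,0,1],[0,14,10,0,1],[0,19,10,0,1],[0,23,10,0,1],[0,27,10,0,1],[0,27,10,0,1],[0,27,10,0,1]])

```text
clock: 5.25
position: [0.5635, 0.0232, 0.2945]
ee_rot: [-2.022, -2.401, 0.002]
force: [-0.3, -0.6, -0.9]
width: 0.228
```

Run:
```python
from h import *
s=arm.observe(); print(s['clock'],s['position'],s['ee_rot'],s['force'],s['width']*91.8)
im,d,K,D,W=cap("wrist"); np.savez("w3.npz",im=im,d=d,K=K,D=D,W=W)
# predicted nib tip pixel
T=np.linalg.inv(np.array(arm.get_calibration("wrist")["tool_from_camera"]))
for q in([0,0,.047],[0,0,.047+.108],[0,0,.047+.042]):
    print(q,cv2.projectPoints(np.array([T[:3,:3]@q+T[:3,3]]),np.zeros(3),np.zeros(3),K,D)[0].ravel())
save("w3.png",im)
```

```text
5.25 [0.5634857  0.02318625 0.29454469] [-2.02152922e+00 -2.40062087e+00  2.34484131e-03] [-0.34888838 -0.57705208 -0.9406878 ] 20.953833733868326
[0, 0, 0.047] [312.56724237 315.54256251]
[0, 0, 0.155] [312.79364451 241.05676631]
[0, 0, 0.089] [312.68383761 277.18955979]
```

View pics/w3.png

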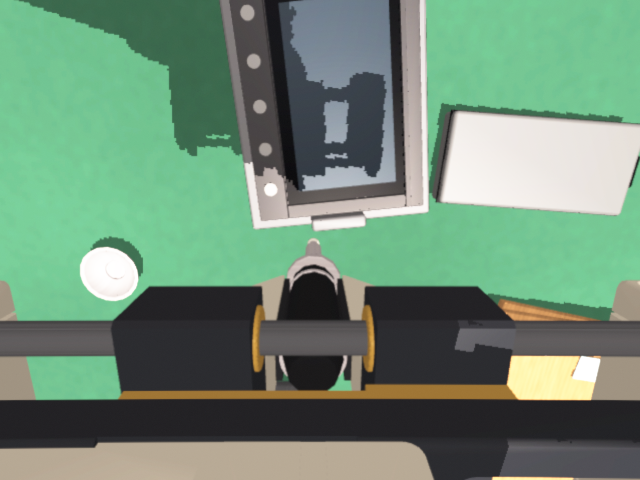

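The nib shows at about (314,243), against a predicted (313,241), so the tool sits on the gripper axis. I'll cross-check the glass pose by overlaying it in this view.

```bash
cat > geo.py <<'E'
from h import *
G=np.array([.5683,.1238]); YAW=np.radians(15.65)
def w(x,y,tilt=.03): # screen-frame -> world on glass face
    c,s=np.cos(YAW),np.sin(YAW); return np.array([G[0]+c*x-s*y,G[1]+s*x+c*y,.05+tilt*(.054-x)])
E
python3 - <<'E'
from geo import *
def proj(z,P):
    M=np.linalg.inv(z['W']); return cv2.projectPoints(np.array(P),cv2.Rodrigues(M[:3,:3])[0],M[:3,3],z['K'],z['D'])[0][:,0]
tiles=[]
for n,(u0,v0,u1,v1) in dict(w1=(200,110,400,330),w3=(220,0,440,260),scene0=(310,255,445,340)).items():
    z=np.load(n+".npz"); k=min(400/(u1-u0),400/(v1-v0)); im=cv2.resize(z['im'][v0:v1,u0:u1],None,fx=k,fy=k,interpolation=cv2.INTER_CUBIC)
    for hx,hy,col in((.043,.074,(255,0,0)),(.054,.085,(255,255,0))):
        p=proj(z,[w(a*hx,b*hy) for a,b in((1,1),(1,-1),(-1,-1),(-1,1))]); p=((p-(u0,v0)+.5)*k*16).astype(np.int32)
        cv2.polylines(im,[p],True,col,1,cv2.LINE_AA,4)
    t=np.zeros((400,400,3),np.uint8); t[:im.shape[0],:im.shape[1]]=im[:400,:400]; tiles.append(t)
save("ov.png",cv2.resize(np.hstack(tiles),(1200,400))[:, :1200]) if 0 else save("ov.png",np.vstack([np.hstack(tiles[:2]),np.hstack([tiles[2][:200+60],np.zeros((260,400,3),np.uint8)])])[:600])
# nib in camera depth
z=np.load("w3.npz"); C=cloud(z['d'],z['K'],z['D'],z['W']); q=C[236:250,306:322].reshape(-1,3); q=q[(q[:,2]>.12)&(q[:,2]<.165)]; print(len(q),q.mean(0) if len(q) else '',q.min(0),q.max(0))
print("nominal tip",.5635,.0232,.2945-.155)
E
```

```text
91 [0.56235989 0.02692381 0.15480321] [0.55825591 0.02322407 0.14531631] [0.56726533 0.02875261 0.16466526]
nominal tip 0.5635 0.0232 0.13949999999999999
```

View pics/ov.png

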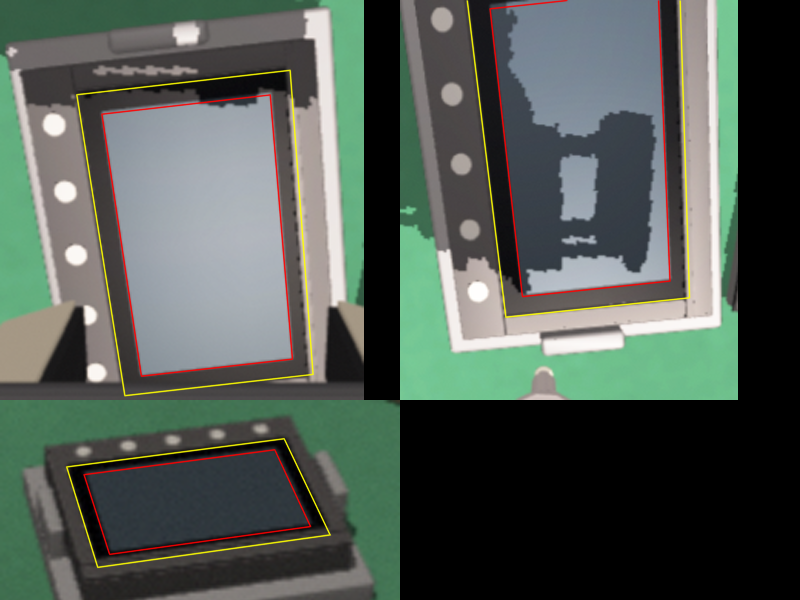

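Run:
```python
from geo import *
for n,p in dict(start=(.0365,.0795),mid=(-.006,.0795),cl=(-.0485,.0795),cr=(-.0485,-.0795),end=(.0365,-.0795)).items(): print(n,w(*p).round(4))
s=arm.observe(); print(s['position'], (w(.0365,.0795)[:2]-s['position'][:2])*100, "z to .225:",(.225-s['position'][2])*100)
```

```text
start [0.582  0.2102 0.0505]
mid [0.5411 0.1987 0.0518]
cl [0.5002 0.1873 0.0531]
cr [0.543  0.0342 0.0531]
end [0.6249 0.0571 0.0505]
[0.56356367 0.0216286  0.29469024] [ 1.84372447 18.85703867] z to .225: -6.969024365175044
```

>>> carry_out(plan=[[0.5,5,0,0,1],[1,10,-1,0,1],[1.5,14,-3,0,1],[1.8,17,-5,0,1],[1.8,18.9,-7,0,1],[1.8,18.9,-7,0,1],[1.8,18.9,-7,0,1],[1.8,18.9,-7,0,1],[1.8,18.9,-7,0,1],[1.8,18.9,-7,0,1]], squeeze=60)

```text
clock: 6.3
position: [0.5821, 0.2095, 0.2256]
ee_rot: [-2.027, -2.397, 0.001]
force: [-0.3, -0.7, -0.8]
width: 0.227
```

Run:
```python
from geo import *
s=arm.observe(); print(s['clock'],s['position'],s['ee_rot'],s['force'],s['width']*91.8)
print("to start cm",(w(.0365,.0795)[:2]-s['position'][:2])*100)
im,d,K,D,W=cap("wrist"); save("w4.png",cv2.resize(im[60:330,200:460],None,fx=2.2,fy=2.2,interpolation=cv2.INTER_CUBIC)); np.savez("w4.npz",im=im,d=d,K=K,D=D,W=W)
```

```text
6.3 [0.58211306 0.20947872 0.22560744] [-2.02739437e+00 -2.39736999e+00  8.40385577e-04] [-0.28851382 -0.74007081 -0.81914688] 20.841663132546458
to start cm [-0.01121425  0.07202691]
```

View pics/w4.png

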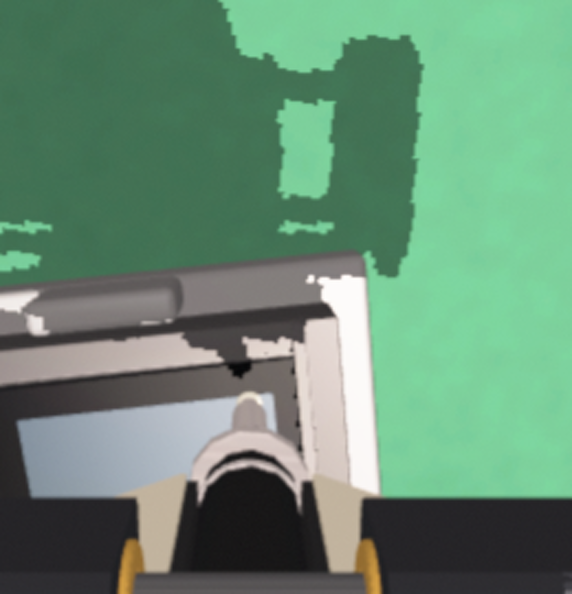

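The nib hovers over the left border near its upper end (parallax-corrected landing at about (250,380) in the crop, mid-border). I'll set it down.

>>> carry_out(plan=[[0,0.1,-0.8,0,1],[0,0.1,-1.5,0,1],[0,0.1,-1.8,0,1],[0,0.1,-2.0,0,1],[0,0.1,-2.2,0,1],[0,0.1,-2.4,0,1],[0,0.1,-2.5,0,1],[0,0.1,-2.5,0,1],[0,0.1,-2.5,0,1]])

```text
clock: 7.25
position: [0.582, 0.2108, 0.2006]
ee_rot: [-2.027, -2.398, 0.001]
force: [-0.8, 1.1, 1.4]
width: 0.229
```

Run:
```python
from geo import *
for i in range(1):
    s=arm.observe(); print(s['clock'],s['position'],s['force'],s['width']*91.8)
YA=YAW
for n,p in dict(start=(.0365,.0795),cl=(-.0485,.0795),cr=(-.0485,-.0795),end=(.0365,-.0795)).items(): print(n,((w(*p)[:2]-s['position'][:2])*100).round(2))
c,d,K,D,W=cap("wrist"); save("w5.png",cv2.resize(c[60:330,200:460],None,fx=2.2,fy=2.2,interpolation=cv2.INTER_CUBIC))
```

```text
7.25 [0.58198207 0.21078425 0.20057668] [-0.8444074   1.08687946  1.38302242] 21.00284983549779
start [ 0.   -0.06]
cl [-8.18 -2.35]
cr [ -3.89 -17.66]
end [  4.29 -15.37]
```

View pics/w5.png

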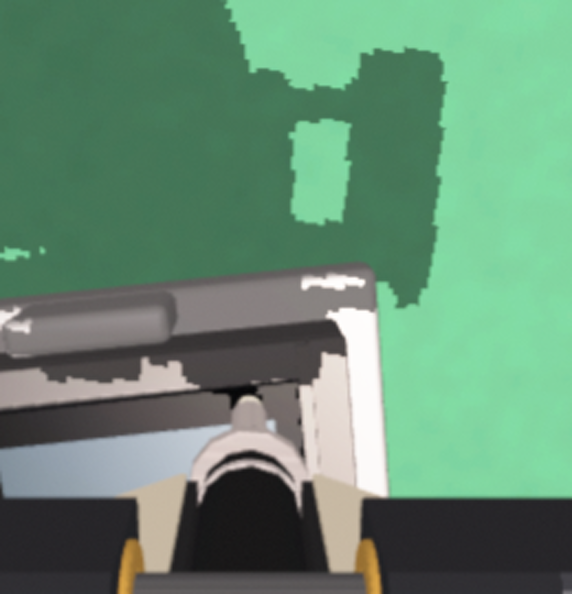

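The nib is on the mid-border and the vertical force rose about 2.2 N, so it is in by about 5 mm. Stroking down the left side.

>>> carry_out(plan=[[-0.29,-0.1,0,0,1],[-0.58,-0.2,0,0,1],[-0.88,-0.29,0,0,1],[-1.17,-0.38,0,0,1],[-1.46,-0.47,0,0,1],[-1.75,-0.55,0,0,1],[-2.04,-0.63,0,0,1],[-2.34,-0.72,0,0,1],[-2.63,-0.8,0,0,1],[-2.92,-0.88,0,0,1],[-3.21,-0.97,0,0,1],[-3.5,-1.05,0,0,1],[-3.8,-1.14,0,0,1],[-4.09,-1.22,0,0,1],[-4.38,-1.31,0,0,1],[-4.67,-1.39,0,0,1],[-4.96,-1.48,0,0,1],[-5.26,-1.56,0,0,1]])

```text
clock: 9.1
position: [0.5292, 0.1951, 0.2006]
ee_rot: [-2.027, -2.398, 0.001]
force: [2.5, 0.7, 1.1]
width: 0.231
```

```bash
cat > st.py <<'E'
from geo import *
s=arm.observe(); print(s['clock'],s['position'].round(4),s['force'].round(2),s['width']*91.8,s['ee_rot'].round(4))
e=s['position'][:2]-G; c,q=np.cos(YAW),np.sin(YAW); print("screen-frame mm",(c*e[0]+q*e[1])*1e3,(-q*e[0]+c*e[1])*1e3)
for n,p in dict(cl=(-.0485,.079),cr=(-.0485,-.079),end=(.0365,-.079)).items(): print(n,((w(*p)[:2]-s['position'][:2])*100).round(2))
E
python3 st.py
```

```text
9.1 [0.5292 0.1951 0.2006] [2.46 0.73 1.09] 21.19693744786007 [-2.0269e+00 -2.3976e+00  8.0000e-04]
screen-frame mm -18.436085525555004 79.20959374084342
cl [-2.89 -0.83]
cr [  1.37 -16.05]
end [  9.56 -13.75]
```

>>> carry_out(plan=[[-0.29,-0.08,0,0,1],[-0.58,-0.17,0,0,1],[-0.87,-0.25,0,0,1],[-1.16,-0.33,0,0,1],[-1.45,-0.41,0,0,1],[-1.73,-0.5,0,0,1],[-2.02,-0.58,0,0,1],[-2.31,-0.66,0,0,1],[-2.6,-0.75,0,0,1],[-2.87,-0.83,0,0,1],[-2.87,-0.83,0,0,1],[-2.87,-0.83,0,0,1]])

```text
clock: 10.3
position: [0.4998, 0.1866, 0.2004]
ee_rot: [-2.026, -2.397, 0.003]
force: [-1.4, -0.9, 0.6]
width: 0.23
```

```bash
python3 st.py
python3 - <<'E'
from h import *
c,d,K,D,W=cap("wrist"); save("w6.png",cv2.resize(c[60:330,200:460],None,fx=2.2,fy=2.2,interpolation=cv2.INTER_CUBIC))
E
```

```text
10.3 [0.4998 0.1866 0.2004] [-1.38 -0.87  0.59] 21.126981396830715 [-2.0261 -2.3971  0.003 ]
screen-frame mm -49.04959011475976 79.00338581538077
cl [0.05 0.01]
cr [  4.32 -15.2 ]
end [ 12.5  -12.91]
```

View pics/w6.png

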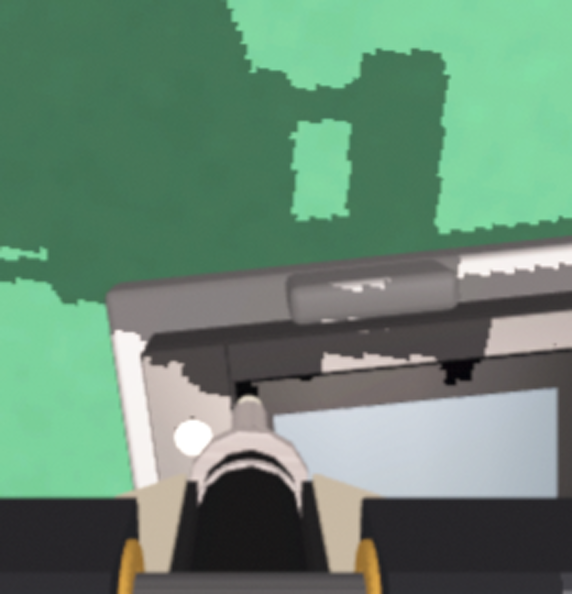

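The nib is at the lower left corner, mid-border: (250,400), with the glass edge at x≈232 and the picture from x≈275. Next is the lower side, 1 mm deeper for margin.

>>> carry_out(plan=[[0,0,-0.1,0,1],[0.11,-0.29,-0.1,0,1],[0.2,-0.58,-0.1,0,1],[0.28,-0.87,-0.1,0,1],[0.36,-1.16,-0.1,0,1],[0.44,-1.45,-0.1,0,1],[0.52,-1.74,-0.1,0,1],[0.6,-2.03,-0.1,0,1],[0.68,-2.32,-0.1,0,1],[0.77,-2.61,-0.1,0,1],[0.85,-2.9,-0.1,0,1],[0.93,-3.19,-0.1,0,1],[1.01,-3.48,-0.1,0,1],[1.09,-3.76,-0.1,0,1],[1.17,-4.05,-0.1,0,1],[1.25,-4.34,-0.1,0,1],[1.34,-4.63,-0.1,0,1],[1.42,-4.92,-0.1,0,1],[1.5,-5.21,-0.1,0,1]])

```text
clock: 12.25
position: [0.5149, 0.1343, 0.1993]
ee_rot: [-2.026, -2.397, 0.003]
force: [-0.8, 1.5, 1.5]
width: 0.231
```

```bash
python3 st.py
```

```text
12.25 [0.5149 0.1343 0.1993] [-0.84  1.49  1.52] 21.17386911660946 [-2.0263 -2.3971  0.0029]
screen-frame mm -48.564907045158066 24.518940517492094
cl [-1.46  5.25]
cr [ 2.8  -9.97]
end [10.98 -7.67]
```

>>> carry_out(plan=[[0.08,-0.29,0,0,1],[0.16,-0.58,0,0,1],[0.24,-0.87,0,0,1],[0.33,-1.16,0,0,1],[0.41,-1.45,0,0,1],[0.49,-1.74,0,0,1],[0.57,-2.03,0,0,1],[0.65,-2.32,0,0,1],[0.73,-2.61,0,0,1],[0.81,-2.9,0,0,1],[0.9,-3.19,0,0,1],[0.98,-3.48,0,0,1],[1.06,-3.77,0,0,1],[1.14,-4.06,0,0,1],[1.22,-4.35,0,0,1],[1.3,-4.64,0,0,1],[1.38,-4.93,0,0,1],[1.47,-5.22,0,0,1],[1.55,-5.51,0,0,1],[1.63,-5.8,0,0,1]])

```text
clock: 14.25
position: [0.5313, 0.076, 0.1993]
ee_rot: [-2.026, -2.397, 0.003]
force: [-0.3, 1.6, 1.0]
width: 0.227
```

```bash
python3 st.py
```

```text
14.25 [0.5313 0.076  0.1993] [-0.25  1.58  0.98] 20.83636488391394 [-2.0262 -2.3971  0.0029]
screen-frame mm -48.50737886860399 -36.003659412067876
cl [-3.1  11.07]
cr [ 1.16 -4.14]
end [ 9.35 -1.85]
```

>>> carry_out(plan=[[0.08,-0.29,0,0,1],[0.16,-0.58,0,0,1],[0.24,-0.87,0,0,1],[0.33,-1.16,0,0,1],[0.41,-1.45,0,0,1],[0.49,-1.74,0,0,1],[0.57,-2.03,0,0,1],[0.65,-2.32,0,0,1],[0.73,-2.61,0,0,1],[0.81,-2.9,0,0,1],[0.9,-3.19,0,0,1],[0.98,-3.48,0,0,1],[1.06,-3.77,0,0,1],[1.14,-4.05,0,0,1],[1.16,-4.14,0,0,1],[1.16,-4.14,0,0,1]])

```text
clock: 15.85
position: [0.543, 0.0343, 0.1993]
ee_rot: [-2.027, -2.397, 0.003]
force: [-1.3, -0.1, 0.6]
width: 0.233
```

```bash
python3 st.py
python3 - <<'E'
from h import *
c,d,K,D,W=cap("wrist"); save("w7.png",cv2.resize(c[60:330,200:460],None,fx=2.2,fy=2.2,interpolation=cv2.INTER_CUBIC))
E
```

```text
15.85 [0.543  0.0343 0.1993] [-1.28 -0.11  0.61] 21.418215709393866 [-2.0269 -2.397   0.0031]
screen-frame mm -48.51439734828969 -79.38642540263344
cl [-4.27 15.25]
cr [-0.01  0.04]
end [8.18 2.33]
```

View pics/w7.png

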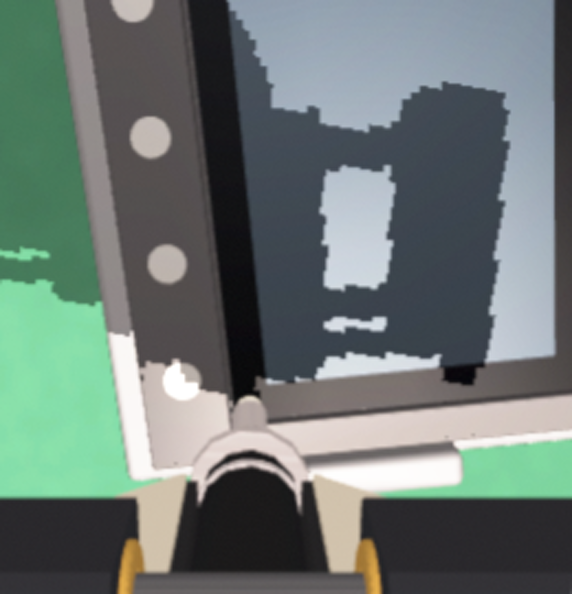

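The nib is at the lower right corner, mid-border (250,400). Now up the right side.

>>> carry_out(plan=[[0.29,0.08,0,0,1],[0.58,0.17,0,0,1],[0.88,0.25,0,0,1],[1.17,0.33,0,0,1],[1.46,0.42,0,0,1],[1.75,0.5,0,0,1],[2.04,0.58,0,0,1],[2.34,0.67,0,0,1],[2.63,0.75,0,0,1],[2.92,0.83,0,0,1],[3.21,0.92,0,0,1],[3.5,1.0,0,0,1],[3.8,1.08,0,0,1],[4.09,1.17,0,0,1],[4.38,1.25,0,0,1],[4.67,1.33,0,0,1],[4.96,1.42,0,0,1],[5.26,1.5,0,0,1],[5.55,1.58,0,0,1],[5.84,1.67,0,0,1]])

```text
clock: 17.9
position: [0.6016, 0.0511, 0.1994]
ee_rot: [-2.027, -2.397, 0.003]
force: [-1.2, -0.6, 0.3]
width: 0.227
```

```bash
python3 st.py
```

```text
17.9 [0.6016 0.0511 0.1994] [-1.19 -0.56  0.3 ] 20.86758909350758 [-2.0268 -2.3971  0.0031]
screen-frame mm 12.494715160926338 -78.9873110310776
cl [-10.14  13.57]
cr [-5.87 -1.65]
end [2.31 0.65]
```

>>> carry_out(plan=[[0.29,0.08,0,0,1],[0.58,0.16,0,0,1],[0.87,0.25,0,0,1],[1.16,0.33,0,0,1],[1.45,0.41,0,0,1],[1.74,0.49,0,0,1],[2.03,0.57,0,0,1],[2.31,0.65,0,0,1],[2.33,0.65,0,0,1],[2.33,0.65,0,0,1],[2.33,0.65,0,0,1]])

```text
clock: 19.0
position: [0.6255, 0.0578, 0.1996]
ee_rot: [-2.027, -2.398, 0.001]
force: [1.0, 1.2, 0.8]
width: 0.234
```

```bash
python3 st.py
python3 - <<'E'
from h import *
c,d,K,D,W=cap("wrist"); save("w8.png",cv2.resize(c[60:330,200:460],None,fx=2.2,fy=2.2,interpolation=cv2.INTER_CUBIC))
c,d,K,D,W=cap("side"); np.savez("s8.npz",im=c,d=d,K=K,D=D,W=W)
E
```

```text
19.0 [0.6255 0.0578 0.1996] [0.96 1.23 0.8 ] 21.443535358718314 [-2.0273e+00 -2.3979e+00  1.4000e-03]
screen-frame mm 37.240382517526655 -78.97238350548126
cl [-12.52  12.9 ]
cr [-8.26 -2.32]
end [-0.07 -0.02]
```

View pics/w8.png

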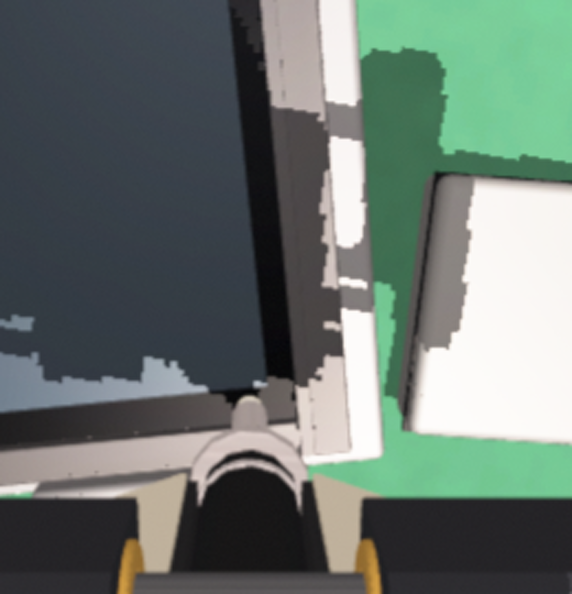

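The nib reached the upper end of the right side, mid-border (250,400). That was the 12th picture, so the remaining checks are numeric. Next I lift off and hover over the screen to measure the glass tilt and the nib height.

>>> carry_out(plan=[[0,0,1,0,1],[0,0,4,0,1],[0,0,8,0,1],[0,0,11,0,1],[-2,3,11,0,1],[-4,6,11,0,1],[-6,9.9,11,0,1],[-6,9.9,11,0,1],[-6,9.9,11,0,1],[-6,9.9,11,0,1],[-6,9.9,11,0,1]])

```text
clock: 20.2
position: [0.5657, 0.1552, 0.3097]
ee_rot: [-2.03, -2.396, 0.003]
force: [-0.3, 0.5, -1.5]
width: 0.234
```

```bash
cat > chk.py <<'E'
from geo import *
def fit(f):
    z=np.load(f); C=cloud(z['d'],z['K'],z['D'],z['W'])[z['d']>0]; e=C[:,:2]-G; c,q=np.cos(YAW),np.sin(YAW)
    x=c*e[:,0]+q*e[:,1]; y=-q*e[:,0]+c*e[:,1]
    m=(abs(x)<.05)&(abs(y)<.08)&(C[:,2]>.044)&(C[:,2]<.062)
    for _ in range(3):
        A=np.c_[x[m],y[m],np.ones(m.sum())]; k=np.linalg.lstsq(A,C[m,2],rcond=None)[0]
        r=C[:,2]-(k[0]*x+k[1]*y+k[2]); m&=abs(r)<.0015
    b=((x<-.06)&(x>-.07)|(x>.058)&(x<.066))&(abs(y)<.08)&(abs(C[:,2]-.052)<.006)
    B=np.c_[x[b],y[b],np.ones(b.sum())]; kb=np.linalg.lstsq(B,C[b,2],rcond=None)[0]
    print(f,m.sum(),"glass slope",k.round(4)," bezel slope",kb.round(4),b.sum())
if __name__=="__main__":
    s=arm.observe(); print(s['clock'],s['position'],s['force'])
    im,d,K,D,W=cap("wrist"); np.savez("w9.npz",im=im,d=d,K=K,D=D,W=W)
    for f in("w1.npz","w9.npz"): fit(f)
    for f in("w3.npz","w9.npz"):
        z=np.load(f); C=cloud(z['d'],z['K'],z['D'],z['W']); T=z['W']@np.linalg.inv(np.array(arm.get_calibration("wrist")["tool_from_camera"]))
        P=(C[z['d']>0]-T[:3,3])@T[:3,:3]; m=(abs(P[:,0])<.012)&(abs(P[:,1])<.012)&(P[:,2]>.075)&(P[:,2]<.16)
        q=P[m]; print(f,m.sum(),"max z in tool",q[:,2].max())
        for a in(.105,.12,.135,.145,.15):
            r=q[abs(q[:,2]-a)<.006]; print("  ",a,len(r),r[:,:2].mean(0).round(4) if len(r) else '')
E
python3 chk.py
```

```text
20.2 [0.56571562 0.15520284 0.30971085] [-0.29649784  0.53045469 -1.54053465]
w1.npz 15463 glass slope [-0.0308  0.0004  0.0534]  bezel slope [-0.0016  0.0003  0.053 ] 2788
w9.npz 10776 glass slope [-0.0002 -0.0004  0.0517]  bezel slope [-0.0016  0.0004  0.053 ] 2381
w3.npz 775 max z in tool 0.14922708643221377
   0.105 0 
   0.12 83 [0.0045 0.    ]
   0.135 57 [ 0.0042 -0.    ]
   0.145 41 [ 0.0029 -0.0003]
   0.15 40 [ 0.0028 -0.0003]
w9.npz 761 max z in tool 0.1502884736438395
   0.105 0 
   0.12 80 [ 0.0045 -0.0002]
   0.135 57 [ 0.0041 -0.0001]
   0.145 41 [ 0.0028 -0.0003]
   0.15 41 [ 0.0028 -0.0003]
```

The glass went from a slope of 0.031 to about 0, so it is home, and the tool has not slipped in the grip. Returning to the fork.

>>> carry_out(plan=[[0,-5,0,0,1],[0,-10,0,0,1],[0,-15,0,0,1],[0,-20,0,0,1],[0,-25,0,0,1],[-0.1,-30,0,0,1],[-0.2,-34,0,0,1],[-0.2,-37.5,0,0,1],[-0.2,-39.5,0,0,1],[-0.2,-40.3,0,0,1],[-0.2,-40.3,0,0,1],[-0.2,-40.3,0,0,1],[-0.2,-40.3,0,0,1]])

```text
clock: 21.55
position: [0.5642, -0.2459, 0.3096]
ee_rot: [-2.027, -2.398, 0.001]
force: [0.4, -0.0, -0.4]
width: 0.23
```

Run:
```python
from h import *
s=arm.observe(); print(s['clock'],s['position'],s['ee_rot'],abs(s['dq']).max(),s['force']); print((np.array([.5638,-.2479,.195])-s['position'])*100)
```

```text
21.55 [ 0.56419216 -0.24589436  0.30958187] [-2.02696985e+00 -2.39757407e+00  1.27841568e-03] 0.004193005661109975 [ 0.38632553 -0.02931409 -0.42325898]
[ -0.03921598  -0.20056431 -11.45818656]
```

>>> carry_out(plan=[[0,-0.2,-1,0,1],[0,-0.2,-2,0,1],[0,-0.2,-3,0,1],[0,-0.2,-3,0,1],[0,-0.2,-3,0,1]])

```text
clock: 22.05
position: [0.564, -0.2478, 0.2791]
ee_rot: [-2.026, -2.397, 0.002]
force: [-0.1, 0.5, -1.8]
width: 0.23
```

Run:
```python
from h import *
s=arm.observe(); print(s['clock'],s['position'],s['ee_rot'],abs(s['dq']).max(),s['force']); print((np.array([.5638,-.2479,.195])-s['position'])*100)
```

```text
22.05 [ 0.56400168 -0.24781363  0.27909338] [-2.02644429e+00 -2.39687828e+00  2.09133311e-03] 0.01648640850778161 [-0.11153593  0.53777619 -1.84306326]
[-0.02016798 -0.00863745 -8.40933832]
```

Aligned to within 0.2 mm. Lowering until the collar rests on the plate.

>>> carry_out(plan=[[0,0,-1.5,0,1],[0,0,-3,0,1],[0,0,-4.5,0,1],[0,0,-6,0,1],[0,0,-7,0,1],[0,0,-7.7,0,1],[0,0,-8.1,0,1],[0,0,-8.35,0,1],[0,0,-8.4,0,1],[0,0,-8.4,0,1],[0,0,-8.4,0,1]])

```text
clock: 23.15
position: [0.5642, -0.2479, 0.1955]
ee_rot: [-2.027, -2.397, 0.002]
force: [0.4, -0.3, -1.0]
width: 0.231
```

Run:
```python
from h import *
s=arm.observe(); print(s['clock'],s['position'],s['ee_rot'],abs(s['dq']).max(),s['force'])
im,d,K,D,W=cap("side"); np.savez("s9.npz",im=im,d=d,K=K,D=D,W=W)
```

```text
23.15 [ 0.56419458 -0.24787217  0.19550864] [-2.02672820e+00 -2.39738703e+00  1.63610993e-03] 0.0013571585387335836 [ 0.42530485 -0.26094005 -0.97673601]
```

>>> carry_out(plan=[[0,0,-0.05,0,1],[0,0,-0.05,0,1],[0,0,-0.05,0,2.4],[0,0,-0.05,0,3],[0,0,-0.05,0,4],[0,0,-0.05,0,5],[0,0,-0.05,0,6],[0,0,-0.05,0,6],[0,0,-0.05,0,6],[0,0,2,0,6],[0,0,5,0,6],[0,0,9,0,6],[0,2,12,0,6],[0,4,12,0,6],[0,4,12,0,6],[0,4,12,0,6],[0,4,12,0,6]])

```text
clock: 24.9
position: [0.5637, -0.2088, 0.315]
ee_rot: [-2.028, -2.396, 0.003]
force: [0.2, 1.0, 0.0]
width: 0.654
```

Run:
```python
from h import *
from chk import fit
s=arm.observe(); print(s['clock'],s['position'],s['force'],s['width']*91.8)
for n in("wrist","side","scene"):
    im,d,K,D,W=cap(n); np.savez("f_"+n+".npz",im=im,d=d,K=K,D=D,W=W); C=cloud(d,K,D,W)
    P=C[d>0]
    q=P[(P[:,2]>.118)&(P[:,2]<.2)&(abs(P[:,0]-.565)<.03)&(abs(P[:,1]+.25)<.03)]
    print(n,len(q),q[:,2].max())
    for a in(.13,.15,.17):
        r=q[abs(q[:,2]-a)<.006]
        if len(r): print("  ",a,r[:,:2].min(0),r[:,:2].max(0))
    if n!="wrist":
        z0=np.load(n+"0.npz"); df=cv2.absdiff(im,z0['im']).max(2)>40
        if n=="scene": df[:200]=0
        nn,l,st,ce=cv2.connectedComponentsWithStats(df.astype(np.uint8)); print(n,"changed blobs",[(tuple(st[i][:5])) for i in range(1,nn) if st[i][4]>40])
fit("scene0.npz");fit("f_scene.npz")
```

```text
24.9 [ 0.56371877 -0.20875487  0.31498101] [0.22958131 1.00255301 0.0302772 ] 60.064009243209405
wrist 1649 0.1892659315989411
   0.13 [ 0.5524702  -0.24814606] [ 0.57419687 -0.23569616]
   0.15 [ 0.55287371 -0.24822972] [ 0.57385377 -0.23613419]
   0.17 [ 0.55293271 -0.24788166] [ 0.5747021  -0.23604978]
side 451 0.18644599590782074
   0.13 [ 0.55138795 -0.25949062] [ 0.57287439 -0.24479318]
   0.15 [ 0.55103693 -0.25943186] [ 0.5706318  -0.24265197]
   0.17 [ 0.55139482 -0.25951796] [ 0.57293913 -0.24189608]
side changed blobs [(np.int32(37), np.int32(0), np.int32(40), np.int32(192), np.int32(4307)), (np.int32(101), np.int32(0), np.int32(46), np.int32(86), np.int32(2239)), (np.int32(307), np.int32(0), np.int32(111), np.int32(228), np.int32(12013)), (np.int32(141), np.int32(72), np.int32(7), np.int32(9), np.int32(50)), (np.int32(107), np.int32(81), np.int32(55), np.int32(31), np.int32(710)), (np.int32(124), np.int32(96), np.int32(18), np.int32(30), np.int32(323)), (np.int32(406), np.int32(170), np.int32(25), np.int32(20), np.int32(208)), (np.int32(47), np.int32(174), np.int32(110), 
[... 428 characters left out ...]
p.int32(276), np.int32(79), np.int32(7227))]
scene 308 0.19055460215605446
   0.13 [ 0.55965588 -0.25582894] [ 0.57887664 -0.23674161]
   0.15 [ 0.5611693  -0.25670834] [ 0.57592623 -0.23563806]
   0.17 [ 0.56103832 -0.25712902] [ 0.57673435 -0.23750124]
scene changed blobs [(np.int32(204), np.int32(200), np.int32(13), np.int32(12), np.int32(138)), (np.int32(252), np.int32(200), np.int32(166), np.int32(109), np.int32(5323)), (np.int32(502), np.int32(200), np.int32(108), np.int32(45), np.int32(2520))]
scene0.npz 1529 glass slope [-0.0305 -0.0003  0.0535]  bezel slope [-0.0094 -0.0031  0.0528] 448
f_scene.npz 1510 glass slope [ 0.0012 -0.0001  0.0519]  bezel slope [-0.0088  0.001   0.0527] 447
```

```bash
python3 -c "
from cell import arm
print(arm.sign_off())"
```

```text
the job is handed in; nothing more can be done
None
```

The glass is bedded home, the press tool hangs back in its fork, and I handed the job in at about 25 s of the 67 s allowed.

I ran the nib along the left, lower and right borders at about 3 cm/s. By arm position it stayed within about 1 mm of the border's middle line throughout.

**Glass:** Its slope, from depth fits, went from about 0.031 rad to about 0. The wrist camera gave -0.0002 and the scene camera 0.001, against the 0.008 limit.

**Tool:** It hangs upright in the same fork. Its position and top height match the start to about 1 mm in all three cameras. The gripper is open and clear of it.

**Bystanders:** Comparing start and end pictures by program, I put the changes down to the arm and its shadow. I did not measure each object separately, and I had already viewed all 12 allowed pictures by then.

**Nib pressure:** There is no direct reading of how far the nib was pressed in. The vertical force was noisy, roughly 1 to 2.5 N over the unloaded reading. The low readings at the lower left corner led me to go 1 mm deeper from there on. Side force briefly read about 2.5 N while going down the left side, well under the 15 N limit.

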